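# Find the full soap tin by its weight and shut it in the wash box

### The arm

A 6-joint arm with a two-finger parallel gripper is mounted at the origin on the work surface. World frame = base frame: x ahead of the robot, y to its left, z up, the work surface at z = 0. Lengths are in mm, angles in rad, forces in N, time in s.
With the tool pointing down it reaches from about 350 to 775 mm from the base axis. Payload 7.3 kg.
Tool frame: the origin (TCP) lies at the centre of the arm's flange, where the gripper is bolted on; the fingertips stand 178 mm ahead of it and the grasp point (between the pads) lies 159 mm ahead of it; z points along the fingers, y is the line along which they close (so a half turn about z gives the same grasp; the last joint's range is limited). The gripper opens to 92 mm and grips with 3 to 60 N. Pads are 19 mm wide; open, the fingers measure 130 mm over their backs; the gripper's body (75 mm by 190 mm) begins 47 mm behind the grasp point.
Start: joints at [-1.444, 0.342, 1.524, -0, 1.275, -0.146], TCP at [141.47, -505.583, 404.741] pointing down, gripper open.
Joint ranges: [-2.53, 2.53], [-0.77, 2.02], [0.04, 2.7], [-1, 4.14], [0.28, 2.66], [-3.11, 3.11]. Speed limits (rad/s): [2.57, 2.57, 3.14, 3.14, 3.14, 3.14].

### API

Orientations are given as [roll, pitch, yaw] about the fixed x, y, z axes, in that order (R = Rz(yaw) Ry(pitch) Rx(roll)).
In Python, from plant import * gives the robot as it stands. The module is installed in compiled form; this text tells all that it offers.
- The arm moves only by the shell command python3 -m inch 'ROWS'. ROWS is JSON, a list of rows, each a list of 5 numbers: the shift along the tool's x, y, z in m, then the turn about the tool's z in rad, then the opening, from 0 (shut) to 1 (fully open). In form: [[tx, ty, tz, spin, claw], ...]. A call has 1 to 8 rows; each row is the pose to reach, as a shift and turn from the pose commanded when the call began, along the tool's axes at that moment; what a row does not reach only later rows make up. A row lasts 1/12 s, in which the tool goes at most 41.7 mm and 7.16 degrees, less where a joint would pass 70% of its speed; a pose out of reach is approached as far as the arm can. A call with a gripper value outside its range is refused whole. The fingers move at their own pace and stop on an object; the grip force is fixed at half the most. Time passes only in rows, so rows that repeat a pose let the fingers close. It gives the time, the measured TCP pose, the force, the opening and the grip force at its end, in the units of the state.
- get_obs(): the state, without advancing time (a new reading comes with each control period).
- capture(name): name is "scene" or "top"; returns a dict with "color" (420x560x3 uint8, red, green, blue), "intrinsics" (3x3 intrinsics, pixels), "pose" (4x4, takes a point from camera to world coordinates). Camera axes: x right, y down, z forward; pixel columns grow to the right and rows downward; lengths in mm; the calibration is good to about 2 mm. A picture is of the moment at which its call begins. There is no depth.
- close_job(): hands the job in; it is judged then, once.
Trained networks look in a picture, given as the dict that the camera call returned (one of the last four; its "shot" number tells which), for a name from the list of things; names that differ only in an ending like _2 or _b are one class to them, and where a whole thing is asked for, a point or a joint stands for the part that bears it (a point fixed in the world has none). Each returns a list of dicts, best first, with "conf" (0 to 1); they miss things now and then, are a little off and sometimes report something else, mostly with a low value. They report only what shows in the picture. A call takes as long as a camera call. They do not tell look-alikes from the thing itself.
- look_for(picture, target): "rect" ([centre column, centre row, width, height] in pixels, round what is visible of it).
- trace(picture, target): "pixels" (420x560 bool, what is visible of it) and "rect" ([centre column, centre row, width, height] in pixels, round what is visible of it).
- tip_of(picture, target): "centre" ([column, row] in pixels: a listed point, or the origin of a listed thing).
The state is a dict: "time": time; "joint_positions": joint angles; "dq": joint speeds; "tau": joint torques, N m; "tool_pos": TCP position; "tcp_rot": TCP orientation; "contact_force": force on the tool from outside, world axes, zero at the start; "moment": the same for the moment, N m; "grip_width": finger opening in mm; "finger_force": force on a finger pad.
Only numpy, scipy, OpenCV 4.12 (cv2) and the standard library are available. Lean on these libraries where they do the work, as an engineer would, in place of code of your own. Each camera call takes 0.05 s, during which the arm holds its last target. There are 200 camera calls.

### The job

One of the three identical steel soap tins is still full and the other two are nearly used up, which shows only in their weight. Find the full tin by lifting, stand it upright in the wooden wash box and fold the lid fully shut. Put the light tins back upright in their places and leave everything else undisturbed.

Things in the scene. Friction and masses are not known exactly. Their poses are not given: they have to be found in the camera images.
- tin_a: one of three outwardly identical closed square steel tins, 56 x 56 mm, 50 mm high with a flush press-on lid that stays on; origin at the centre of its underside, z up, x and y square to its sides. One tin (any of the three) is full and weighs about 0.33 kg, the other two are nearly used up and weigh about 0.1 kg each; loose contents cannot be seen
- tin_b: one of three outwardly identical closed square steel tins, 56 x 56 mm, 50 mm high with a flush press-on lid that stays on; origin at the centre of its underside, z up, x and y square to its sides. One tin (any of the three) is full and weighs about 0.33 kg, the other two are nearly used up and weigh about 0.1 kg each; loose contents cannot be seen
- tin_c: one of three outwardly identical closed square steel tins, 56 x 56 mm, 50 mm high with a flush press-on lid that stays on; origin at the centre of its underside, z up, x and y square to its sides. One tin (any of the three) is full and weighs about 0.33 kg, the other two are nearly used up and weigh about 0.1 kg each; loose contents cannot be seen
- washbox: open-topped light wooden wash box, fixed to the counter: outside 150 mm (its x) by 190 mm (its y), 66 mm high, walls and floor 6 mm thick, so its inner floor is 6 mm up and 60 mm deep; origin at the centre of its underside, -x is its front (towards the robot), the lid is hinged on the upper edge of the +x wall
- lid (a joint): the box's lid angle in rad: 0 = folded fully shut, lying on the rim; about 1.57 = standing upright; grows as it opens. Flat plain wooden panel, 150 mm from hinge to free edge, 190 mm wide, 9 mm thick, no handle; the hinge is stiff and the lid stays at any angle
- lid_hinge (a point): middle of the lid's hinge line, which runs along the box's y, at the upper edge of the box's +x wall
- saucer: round steel soap saucer, 90 mm across, 12 mm high; bystander, origin at the centre of its underside
- soapbar: white bar of soap 55 x 35 x 18 mm lying on the saucer; bystander, origin at the centre of its underside
- clip: red plastic hair clip lying flat, 66 x 20 x 15 mm; bystander, origin at the centre of its underside
- jar: round glass jar with steel cap, 66 mm across, 68 mm high; bystander, origin at the centre of its underside
- brushstand: black plastic shaving brush stand with its brush, 70 mm across, 170 mm high; bystander, origin at the centre of its underside
- brushholder: white ceramic toothbrush holder (cup 72 mm across, 95 mm high) with two toothbrushes that reach about 190 mm; bystander, origin at the centre of its underside
There are look-alikes about, which are no part of the job. Leave any yellow look-alike of the tin_c alone.

How it is judged:
By the outcome, as a careful person would: the job done as asked, in the order asked, and still so for the second after the job is handed in, with the robot touching nothing.
It also fails if it takes over 72 s, if anything falls off the work surface, if the arm or the gripper's body presses on something with over 40 N, if the wrist force passes 120 N, or if a joint passes its speed limit or range.

## Working session

There is one attempt and no reset: what is moved stays moved. The work goes in short steps, Python scripts to look and compute and a shell command to move; the robot and the scene stay as the last step left them, time stands still between calls to the robot, and variables do not carry over. Pictures are saved under pics/ and viewed, at most 10 in all, crops included, and the job is handed in when it is done.

```bash
mkdir -p pics
cat > h.py <<'E'
from plant import *
import numpy as np, cv2
def ray(p,uv):
    K=np.array(p["intrinsics"]);T=np.array(p["pose"])
    d=T[:3,:3]@np.linalg.solve(K,[uv[0],uv[1],1.]);return T[:3,3],d
def at(p,uv,z):
    o,d=ray(p,uv);return (o+d*(z-o[2])/d[2])
def proj(p,X):
    K=np.array(p["intrinsics"]);T=np.array(p["pose"])
    c=np.linalg.inv(T)@np.append(X,1);q=K@c[:3];return q[:2]/q[2]
E
python3 - <<'E'
from h import *
o=get_obs();print({k:np.round(v,3) for k,v in o.items()})
s=capture("scene");t=capture("top")
for n,p in(("scene",s),("top",t)):
    cv2.imwrite(f"pics/{n}0.png",cv2.cvtColor(p["color"],cv2.COLOR_RGB2BGR))
    print(n,np.round(p["pose"],2).tolist())
    for x in["tin_a","washbox","lid","lid_hinge","saucer","clip","jar","brushstand","brushholder"]:
        for d in tip_of(p,x)[:5]: print(x,np.round(d["centre"],1),round(d["conf"],2),np.round(at(p,d["centre"],66 if x=="lid_hinge" else 0)[:2]))
E
```

```text
{'time': np.float64(0.0), 'joint_positions': array([-1.444,  0.343,  1.525,  0.   ,  1.275, -0.146]), 'dq': array([-0.001, -0.001,  0.001, -0.001,  0.001,  0.001]), 'tau': array([ 1.0000e-03, -4.3124e+01, -2.4422e+01,  7.2000e-02,  5.6000e-02,
       -0.0000e+00]), 'tool_pos': array([ 141.443, -505.462,  404.04 ]), 'tcp_rot': array([-3.14 , -0.   ,  0.273]), 'contact_force': array([-0.013,  0.179, -0.424]), 'moment': array([ 0.021, -0.012,  0.014]), 'finger_force': np.float64(0.0), 'grip_width': np.float64(91.58)}
scene [[0.68, 0.64, -0.37, 914.13], [0.73, -0.59, 0.33, -373.16], [-0.0, -0.5, -0.87, 880.17], [0.0, 0.0, 0.0, 1.0]]
tin_a [270.9 263.1] 0.89 [ 610. -137.]
tin_a [196.3 244.8] 0.68 [ 486. -216.]
tin_a [242.7 205.9] 0.65 [481. -96.]
tin_a [143.4 277. ] 0.64 [ 471. -328.]
washbox [338.3 130.6] 0.58 [478. 177.]Traceback (most recent call last):
  File "<stdin>", line 8, in <module>
ValueError: it knows: brushholder, brushstand, clip, jar, lid_hinge, saucer, soapbar, tin, washbox
```

```bash
python3 -c "
import cv2
a=cv2.imread('pics/scene0.png');b=cv2.imread('pics/top0.png')
cv2.imwrite('pics/t1.png',cv2.resize(b,(800,600)));cv2.imwrite('pics/s1.png',cv2.resize(a,(800,600)))"
```

```text
[ WARN:0@0.023] global loadsave.cpp:275 findDecoder imread_('pics/top0.png'): can't open/read file: check file path/integrity
Traceback (most recent call last):
cv2.error: OpenCV(4.12.0) /io/opencv/modules/imgproc/src/resize.cpp:4208: error: (-215:Assertion failed) !ssize.empty() in function 'resize'
```

Run:
```python
from h import *
s=capture("scene");t=capture("top")
for n,p in(("scene",s),("top",t)):
    cv2.imwrite(f"pics/{n}0.png",cv2.resize(cv2.cvtColor(p["color"],cv2.COLOR_RGB2BGR),(800,600)))
    for x in["tin_a","washbox","lid_hinge","saucer","clip","jar","brushstand","brushholder"]:
        for d in tip_of(p,x)[:5]: print(n,x,np.round(d["centre"],1),round(d["conf"],2),np.round(at(p,d["centre"],66 if x=="lid_hinge" else 0)[:2]))
    for x in["tin_a","lid"]:
      for i,d in enumerate(trace(p,x)[:5]):
        m=d["pixels"].astype(np.uint8); c=max(cv2.findContours(m,0,2)[0],key=cv2.contourArea)
        print(x,i,round(d["conf"],2),d["rect"],p["color"][d["pixels"]].mean(0).round(), cv2.approxPolyDP(c,4,True)[:,0].tolist())
print(t["pose"].round(2).tolist())
```

```text
scene tin_a [141.4 278.1] 0.93 [ 471. -332.]
scene tin_a [192.9 245.9] 0.85 [ 483. -222.]
scene tin_a [273.1 260. ] 0.83 [ 609. -130.]
scene tin_a [329. 224.] 0.7 [626.   1.]
scene washbox [339.7 132. ] 0.71 [483. 177.]
scene lid_hinge [362.8 128.4] 0.97 [540. 176.]
scene saucer [331.9 224.3] 0.7 [630.   4.]
scene clip [165.5 202.9] 0.53 [ 371. -204.]
scene jar [179.6 349.5] 0.92 [ 624. -359.]
scene brushstand [374.  272.8] 0.75 [754. -11.]
scene brushholder [420.2 233.7] 0.73 [760. 114.]
tin_a 0 0.97 [274.8, 256.9, 41.0, 45.7] [117. 117. 116.] [[283, 236], [255, 244], [265, 280], [293, 272]]
tin_a 1 0.86 [241.5, 196.8, 27.6, 40.3] [112. 113. 112.] [[252, 178], [225, 180], [229, 216], [254, 212]]
tin_a 2 0.76 [137.9, 272.9, 44.2, 50.0] [114. 115. 115.] [[139, 248], [113, 264], [134, 296], [160, 280]]
lid 0 0.97 [372.8, 104.8, 85.7, 110.3] [67. 51. 33.] [[413, 52], [337, 104], [334, 159], [401, 109]]
top tin_a [298.6 188.5] 0.92 [ 618. -124.]
top tin_a [292.4 242.2] 0.91 [ 475. -105.]
top tin_a [335.4 239.4] 0.88 [ 481. -216.]
top tin_a [377.2 243.8] 0.78 [ 468. -323.]
top washbox [18
[... 309 characters left out ...]
] 0.41 [567. 194.]
top brushholder [208.3 138.2] 0.94 [762. 118.]
tin_a 0 0.81 [303.0, 188.6, 36.8, 28.0] [107. 106. 107.] [[298, 174], [288, 195], [308, 202], [318, 182]]
tin_a 1 0.72 [288.5, 244.6, 31.8, 26.2] [114. 114. 116.] [[286, 228], [273, 246], [290, 257], [304, 240]]
tin_a 2 0.71 [338.0, 239.3, 24.3, 23.2] [112. 111.  31.] [[347, 225], [325, 228], [329, 250], [351, 246]]
tin_a 3 0.66 [384.5, 242.9, 28.4, 23.7] [105. 105. 105.] [[371, 234], [373, 255], [397, 254], [397, 232]]
lid 0 0.58 [168.6, 203.9, 101.8, 14.9] [67. 58. 42.] [[119, 197], [150, 212], [217, 210], [207, 197]]
[[-0.01, -0.98, 0.2, 338.45], [-1.0, 0.01, 0.0, -73.72], [-0.0, -0.2, -0.98, 1101.77], [0.0, 0.0, 0.0, 1.0]]
```

View pics/top0.png

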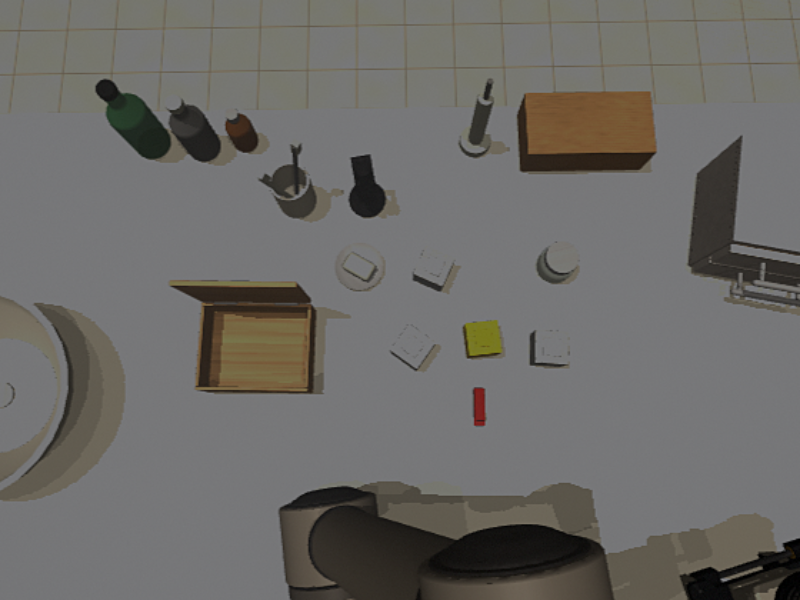

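View pics/scene0.png

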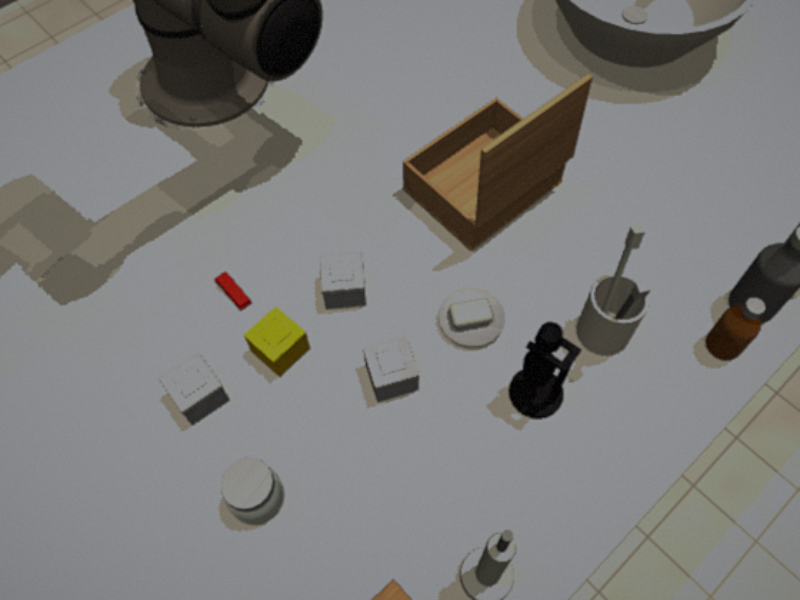

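Candidates in the top view (800x600): steel tins at (434,267), (413,345) and (551,347). The fourth, at (483,338), is yellow, so it's the look-alike to leave alone. Next I fit the poses and check them in one enlarged crop.

```bash
cat >> h.py <<'E'
from scipy.optimize import minimize
def box(x,y,a,hx,hy,z0,z1):
    c,s=np.cos(a),np.sin(a)
    return np.array([[x+c*u-s*v,y+s*u+c*v,z] for z in(z0,z1) for u,v in((-hx,-hy),(hx,-hy),(hx,hy),(-hx,hy))])
def hullmask(p,P,S=8):
    q=np.array([proj(p,X) for X in P]);m=np.zeros((420*2,560*2),np.uint8)
    cv2.fillConvexPoly(m,np.round(cv2.convexHull(((q+.5)*2-.5).astype(np.float32))*16).astype(np.int32),255,shift=4)
    return cv2.resize(m,(560,420),interpolation=cv2.INTER_AREA)/255.
def fit(obs,x0,hx,hy,z0,z1):
    f=lambda v:sum(np.abs(hullmask(p,box(v[0],v[1],v[2]/50,hx,hy,z0,z1))-m).sum() for p,m in obs)
    best=None
    for a in np.arange(-.7,.8,.3)if x0[2] is None else[x0[2]]:
        s=np.array([x0[0],x0[1],a*50.])
        r=minimize(f,s,method="Nelder-Mead",options=dict(initial_simplex=[s,s+[8,0,0],s+[0,8,0],s+[0,0,10]],xatol=.2,fatol=.5))
        if best is None or r.fun<best.fun:best=r
    return best.x[0],best.x[1],best.x[2]/50,best.fun
def tins(pics,guess):
    out=[];tr=[(p,trace(p,"tin_a")) for p in pics]
    for g in guess:
        ob=[]
        for p,T in tr:
            u=proj(p,[g[0],g[1],25]);k=[d for d in T if np.hypot(*(np.array(d["rect"][:2])-u))<14]
            if k:ob.append((p,k[0]["pixels"].astype(float)))
        out.append((fit(ob,(g[0],g[1],None),28,28,0,50) if ob else None,len(ob)))
    return out
E
python3 - <<'E'
from h import *
s=capture("scene");t=capture("top")
G=[(614,-127),(478,-101),(469,-328)]
im=t["color"].copy();im=cv2.cvtColor(im,cv2.COLOR_RGB2BGR);big=cv2.resize(im[160:290,100:410],None,fx=2.5,fy=2.5,interpolation=cv2.INTER_CUBIC)
def draw(P,c):
    for X in P: 
        q=(proj(t,X)-[100,160]+.5)*2.5;cv2.circle(big,(int(q[0]),int(q[1])),2,c,-1)
for r,n in tins([s,t],G):
    print(np.round(r,3),n);draw(box(*r[:3],28,28,0,50),(0,0,255))
# box
for p in(s,t):
    d=trace(p,"washbox");
    for e in d[:2]:
        m=e["pixels"].astype(np.uint8);c=max(cv2.findContours(m,0,2)[0],key=cv2.contourArea)
        a=cv2.approxPolyDP(c,3,True)[:,0];print(e["conf"],[(q.tolist(),at(p,q,66)[:2].round().tolist()) for q in a])
draw(box(471,176,0,75,95,0,66),(255,0,0))
cv2.imwrite("pics/crop1.png",big)
E
```

```text
[ 6.15248e+02 -1.33410e+02 -4.20000e-01  1.10839e+02] 2
[472.266 -93.951   0.912 137.098] 2
[ 4.67168e+02 -3.33168e+02 -7.90000e-02  1.26294e+02] 2
0.76 [([414, 53], [474.0, 413.0]), ([367, 83], [463.0, 272.0]), ([346, 69], [405.0, 269.0]), ([282, 115], [404.0, 81.0]), ([282, 132], [437.0, 51.0]), ([331, 174], [574.0, 52.0]), ([393, 127], [579.0, 223.0])]
0.93 [([123, 198], [583.0, 315.0]), ([141, 211], [549.0, 269.0]), ([138, 272], [400.0, 269.0]), ([219, 273], [395.0, 74.0]), ([221, 218], [529.0, 71.0]), ([207, 197], [582.0, 107.0])]
```

View pics/crop1.png

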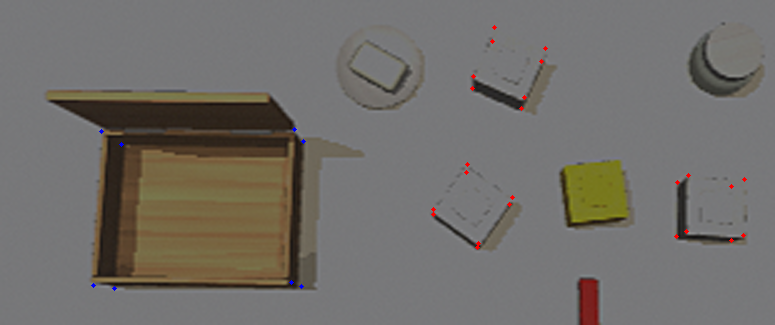

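The crop shows three steel tins, at (510,65), (472,205) and (712,208), with the yellow one left out at (595,192). The fitted corners agree with them. I go first to the tin at (467,-333).

```bash
cat >> h.py <<'E'
def go(x,y,z,yaw,frm=None):
    o=get_obs() if frm is None else frm
    a=o["tcp_rot"][2];d=np.array([x,y,z])-o["tool_pos"];c,s=np.cos(a),np.sin(a)
    sp=-((yaw-a+np.pi)%(2*np.pi)-np.pi)
    print("shift",np.round([c*d[0]+s*d[1],s*d[0]-c*d[1],-d[2]],1)/1000,"spin",round(sp,3),"rows",np.linalg.norm(d)/41.7,abs(sp)/.125)
    return dict(tool_pos=np.array([x,y,z]),tcp_rot=[0,0,yaw])
E
python3 - <<'E'
from h import *
go(467,-333,260,-.079)
s=capture("scene");t=capture("top")
for r,n in tins([s,t],[(614,-127),(478,-101),(469,-328)]): print(np.round(r,3),n)
for p in(s,t):
  for d in tip_of(p,"lid_hinge")[:1]+tip_of(p,"washbox")[:1]:print(at(p,d["centre"],66).round(),at(p,d["centre"],0).round())
# lid angle from top-view free edge
for uv in((165,197.5),):
  for th in np.arange(1.3,2.2,.1):
    print(round(th,1),[proj(p,[549-150*np.cos(th),173+w,66+150*np.sin(th)]).round().tolist() for p in(t,s) for w in(-95,95)])
E
```

```text
shift [ 0.36   -0.0785  0.1448] spin 0.352 rows 9.493208237797074 2.8144174193847036
[ 6.13879e+02 -1.33876e+02 -4.65000e-01  1.35051e+02] 2
[472.478 -93.778  -0.653 136.314] 2
[ 4.67077e+02 -3.33697e+02 -6.70000e-02  1.18792e+02] 2
[540. 174.  66.] [510. 218.   0.]
[513. 135.  66.] [480. 176.   0.]
[553. 174.  66.] [567. 190.   0.]
[464. 153.  66.] [472. 167.   0.]
1.3 [[208.0, 215.0], [119.0, 216.0], [321.0, 96.0], [394.0, 42.0]]
1.4 [[208.0, 208.0], [118.0, 209.0], [327.0, 99.0], [400.0, 45.0]]
1.5 [[208.0, 201.0], [119.0, 202.0], [333.0, 103.0], [407.0, 48.0]]
1.6 [[208.0, 194.0], [119.0, 195.0], [340.0, 108.0], [413.0, 53.0]]
1.7 [[209.0, 187.0], [120.0, 189.0], [346.0, 114.0], [420.0, 58.0]]
1.8 [[209.0, 181.0], [120.0, 182.0], [352.0, 120.0], [426.0, 63.0]]
1.9 [[209.0, 175.0], [122.0, 176.0], [358.0, 126.0], [431.0, 69.0]]
2.0 [[210.0, 170.0], [123.0, 171.0], [364.0, 133.0], [437.0, 76.0]]
2.1 [[211.0, 165.0], [124.0, 166.0], [369.0, 141.0], [442.0, 82.0]]
```

```bash
python3 -m inch '[[0.36,-0.078,0.145,0.352,1],[0.36,-0.078,0.145,0.352,1],[0.36,-0.078,0.145,0.352,1],[0.36,-0.078,0.145,0.352,1],[0.36,-0.078,0.145,0.352,1],[0.36,-0.078,0.145,0.352,1],[0.36,-0.078,0.145,0.352,1],[0.36,-0.078,0.145,0.352,1]]'
python3 - <<'E'
from h import *
o=get_obs();print(o["tool_pos"],o["tcp_rot"]);a=go(467,-333.5,260,-.073);go(467,-333.5,186,-.073,a)
E
```

```text
time: 2.67
tool_pos: [410.4, -363.2, 285.1]
tcp_rot: [3.141, -0.0, -0.079]
contact_force: [0.3, -1.4, 0.8]
grip_width: 91.7
finger_force: 0.0
[ 410.35639763 -363.21957363  285.09962877] [ 3.14119469e+00 -2.92270537e-04 -7.93210729e-02]
shift [ 0.0541 -0.0341  0.0251] spin -0.006 rows 1.6478401361498454 0.05056858343566972
shift [ 0.    -0.     0.074] spin -0.0 rows 1.7745803357314147 0.0
```

```bash
python3 -m inch '[[0.054,-0.034,0.025,-0.006,1],[0.054,-0.034,0.025,-0.006,1],[0.054,-0.034,0.025,-0.006,1],[0.054,-0.034,0.025,-0.006,1]]'
python3 - <<'E'
from h import *
o=get_obs();print(o["tool_pos"],o["tcp_rot"]);go(467,-333.5,186,-.073)
E
```

```text
time: 3.0
tool_pos: [466.2, -333.8, 259.9]
tcp_rot: [-3.141, 0.001, -0.07]
contact_force: [-0.2, 0.5, 1.1]
grip_width: 91.8
finger_force: 0.0
[ 466.15703925 -333.80931407  259.8630308 ] [-3.14085680e+00  1.36618014e-03 -7.02755687e-02]
shift [ 0.0008 -0.0004  0.0739] spin 0.003 rows 1.7714265799879745 0.02179545065662225
```

```bash
python3 -m inch '[[0,0,0.04,0,1],[0,0,0.074,0,1],[0,0,0.074,0,1],[0,0,0.074,0,0],[0,0,0.074,0,0],[0,0,0.074,0,0],[0,0,0.074,0,0],[0,0,0.074,0,0]]'
python3 -m inch '[[0,0,0,0,0],[0,0,0,0,0],[0,0,0,0,0],[0,0,-0.02,0,0],[0,0,-0.04,0,0],[0,0,-0.04,0,0],[0,0,-0.04,0,0],[0,0,-0.04,0,0]]'
python3 -m inch '[[0,0,0,0,0]]'
python3 -m inch '[[0,0,0,0,0]]'
```

```text
time: 3.67
tool_pos: [465.6, -335.2, 188.4]
tcp_rot: [3.14, -0.002, -0.073]
contact_force: [-0.5, -0.3, -0.2]
grip_width: 63.0
finger_force: 0.0
time: 4.33
tool_pos: [465.1, -334.5, 226.0]
tcp_rot: [-3.141, 0.001, -0.073]
contact_force: [-0.4, 1.0, -0.9]
grip_width: 55.8
finger_force: 30.0
time: 4.42
tool_pos: [465.0, -334.5, 225.5]
tcp_rot: [-3.14, 0.002, -0.073]
contact_force: [0.1, 0.2, -0.6]
grip_width: 55.9
finger_force: 30.0
time: 4.5
tool_pos: [465.1, -334.5, 225.5]
tcp_rot: [-3.14, 0.002, -0.073]
contact_force: [0.7, -0.3, -1.3]
grip_width: 55.9
finger_force: 30.0
```

The vertical force averages -0.9 N, so this tin is light. I put it back and go to the tin at (472,-94).

```bash
python3 -m inch '[[0,0,0.02,0,0],[0,0,0.035,0,0],[0,0,0.0395,0,0],[0,0,0.0395,0,0],[0,0,0.0395,0,1],[0,0,0.0395,0,1],[0,0,0.0395,0,1],[0,0,0.0395,0,1]]'
python3 -m inch '[[0,0,0,0,1],[0,0,-0.04,0,1],[0,0,-0.074,0,1]]'
python3 -m inch '[[-0.0105,-0.24,0,0.582,1],[-0.0105,-0.24,0,0.582,1],[-0.0105,-0.24,0,0.582,1],[-0.0105,-0.24,0,0.582,1],[-0.0105,-0.24,0,0.582,1],[-0.0105,-0.24,0,0.582,1],[-0.0105,-0.24,0,0.582,1],[-0.0105,-0.24,0,0.582,1]]'
python3 - <<'E'
from h import *
o=get_obs();print(o["tool_pos"],o["tcp_rot"]);go(472.4,-93.8,186,-.655)
E
```

```text
time: 5.17
tool_pos: [465.4, -334.8, 187.0]
tcp_rot: [-3.141, 0.0, -0.073]
contact_force: [-0.3, 0.1, -0.5]
grip_width: 78.0
finger_force: 0.0
time: 5.42
tool_pos: [465.0, -334.4, 260.4]
tcp_rot: [-3.139, 0.004, -0.073]
contact_force: [0.4, -0.4, 1.5]
grip_width: 91.2
finger_force: 0.0
time: 6.08
tool_pos: [472.5, -92.8, 261.4]
tcp_rot: [3.142, -0.0, -0.651]
contact_force: [0.2, 0.6, -0.0]
grip_width: 92.0
finger_force: 0.0
[472.45545303 -92.7613986  261.3676361 ] [ 3.14152195e+00 -1.69854182e-04 -6.51074413e-01]
shift [0.0006 0.0009 0.0754] spin 0.004 rows 1.8075494571631885 0.03140469640982246
```

```bash
python3 -m inch '[[0,0.001,0.04,0,1],[0,0.001,0.0745,0,1],[0,0.001,0.0745,0,1],[0,0.001,0.0745,0,0],[0,0.001,0.0745,0,0],[0,0.001,0.0745,0,0],[0,0.001,0.0745,0,0],[0,0.001,0.0745,0,0]]'
python3 -m inch '[[0,0,0,0,0],[0,0,0,0,0],[0,0,0,0,0],[0,0,-0.02,0,0],[0,0,-0.04,0,0],[0,0,-0.04,0,0],[0,0,-0.04,0,0],[0,0,-0.04,0,0]]'
python3 -m inch '[[0,0,0,0,0]]'|grep -E "force|time"
python3 -m inch '[[0,0,0,0,0]]'
```

```text
time: 6.75
tool_pos: [472.3, -95.7, 188.1]
tcp_rot: [-3.141, -0.003, -0.655]
contact_force: [-0.2, -0.3, -0.7]
grip_width: 63.0
finger_force: 0.0
time: 7.42
tool_pos: [471.4, -95.3, 225.9]
tcp_rot: [3.141, 0.001, -0.655]
contact_force: [-0.0, 0.0, -4.6]
grip_width: 55.6
finger_force: 30.0
time: 7.5
contact_force: [0.8, 0.2, -4.1]
finger_force: 30.0
time: 7.58
tool_pos: [471.5, -95.3, 225.6]
tcp_rot: [3.141, 0.002, -0.655]
contact_force: [0.2, -1.0, -3.5]
grip_width: 55.8
finger_force: 30.0
```

At about -4 N this tin is clearly the full one, so I carry it to the box.

```bash
python3 -m inch '[[0,0,-0.04,0,0],[0,0,-0.07,0,0],[0,0,-0.07,0,0]]' | head -2
python3 - <<'E'
from h import *
go(452,173,296,0)
E
```

```text
time: 7.83
tool_pos: [473.4, -95.9, 300.9]
shift [-0.1808 -0.2002  0.0049] spin -0.655 rows 6.47074789074152 5.240891427751915
```

```bash
python3 -m inch '[[-0.18,-0.2,0,-0.655,0],[-0.18,-0.2,0,-0.655,0],[-0.18,-0.2,0,-0.655,0],[-0.18,-0.2,0,-0.655,0],[-0.18,-0.2,0,-0.655,0],[-0.18,-0.2,0,-0.655,0],[-0.18,-0.2,0,-0.655,0],[-0.18,-0.2,0,-0.655,0]]'
python3 - <<'E'
from h import *
s=capture("scene");t=capture("top")
cv2.imwrite("pics/v5.png",cv2.cvtColor(np.hstack([p["color"][r0:r1,c0:c1] for p,r0,r1,c0,c1 in((s,30,230,230,480),(t,130,330,80,330))]),cv2.COLOR_RGB2BGR).repeat(1,0))
go(452,173,193,0)
E
```

```text
time: 8.5
tool_pos: [449.9, 176.4, 295.4]
tcp_rot: [-3.141, 0.002, 0.004]
contact_force: [-0.4, -0.7, -3.1]
grip_width: 56.2
finger_force: 30.0
shift [0.0016 0.0005 0.1024] spin 0.002 rows 2.456408475835165 0.01695336553576965
```

View pics/v5.png

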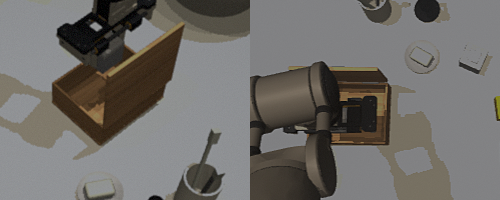

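The gripper and tin are centred over the open box and clear of the lid. Now I lower it.

```bash
python3 -m inch '[[0.001,0,0.035,0,0],[0.001,0,0.07,0,0],[0.001,0,0.09,0,0],[0.001,0,0.097,0,0],[0.001,0,0.102,0,0],[0.001,0,0.102,0,0]]'
python3 -m inch '[[0,0,0.001,0,0],[0,0,0.001,0,0]]'
```

```text
time: 9.1
tool_pos: [452.2, 172.0, 194.7]
tcp_rot: [3.141, 0.001, -0.001]
contact_force: [-0.7, 0.0, -3.1]
grip_width: 55.5
finger_force: 30.0
time: 9.27
tool_pos: [452.6, 172.6, 194.5]
tcp_rot: [-3.141, -0.002, -0.001]
contact_force: [-0.3, -0.3, -4.1]
grip_width: 55.8
finger_force: 30.0
```

```bash
python3 -m inch '[[0,0,0.001,0,0],[0,0,0.002,0,0],[0,0,0.002,0,0]]'|sed -n 1,4p
python3 -m inch '[[0,0,0.001,0,0],[0,0,0.001,0,0]]'|sed -n 1,4p
```

```text
time: 9.52
tool_pos: [452.6, 172.8, 193.5]
tcp_rot: [-3.141, -0.003, 0.0]
contact_force: [-1.4, -2.4, 12.3]
time: 9.68
tool_pos: [452.5, 172.8, 193.5]
tcp_rot: [-3.141, -0.003, 0.0]
contact_force: [-4.6, -3.6, 22.4]
```

The tin is on the box floor. I release it, rise with the fingers shutting, and go over the lid.

```bash
python3 -m inch '[[0,0,-0.001,0,1],[0,0,-0.001,0,1],[0,0,-0.001,0,1],[0,0,-0.001,0,1],[0,0,-0.001,0,1],[0,0,-0.001,0,1]]'|sed -n '1,5p'
python3 -m inch '[[0,0,-0.04,0,1],[0,0,-0.08,0,1],[0,0,-0.12,0,0],[0,0,-0.16,0,0],[0,0,-0.2,0,0],[0,0,-0.24,0,0],[0,0,-0.255,0,0],[0,0,-0.255,0,0]]'|sed -n '1,5p'
python3 -m inch '[[0.165,0,0,0,0],[0.165,0,0,0,0],[0.165,0,0,0,0],[0.165,0,0,0,0],[0.165,0,0,0,0],[0.165,0,0,0,0]]'
python3 - <<'E'
from h import *
s=capture("scene");cv2.imwrite("pics/v6.png",cv2.cvtColor(s["color"][0:300,150:560],cv2.COLOR_RGB2BGR))
for d in tip_of(s,"tin_a"):print(d["conf"],d["centre"],at(s,d["centre"],0)[:2].round())
go(612,173,355,0)
E
```

```text
time: 10.18
tool_pos: [452.0, 172.8, 191.5]
tcp_rot: [3.141, 0.0, -0.0]
contact_force: [-0.4, 0.5, -0.2]
grip_width: 90.0
time: 10.85
tool_pos: [452.3, 173.0, 451.0]
tcp_rot: [-3.14, -0.009, -0.0]
contact_force: [0.0, -0.7, 0.3]
grip_width: 56.4
time: 11.35
tool_pos: [618.7, 172.5, 442.1]
tcp_rot: [3.141, 0.006, -0.001]
contact_force: [-0.3, -0.3, 0.4]
grip_width: 16.1
finger_force: 0.0
0.97 [197.1, 245.6] [ 488. -216.]
0.86 [138.5, 275.4] [ 463. -333.]
0.66 [272.4, 262.2] [ 611. -134.]
0.57 [326.2, 124.2] [448. 171.]
shift [-0.0044 -0.0001  0.0902] spin -0.0 rows 2.164928929018795 0.0007194087683970452
```

View pics/v6.png

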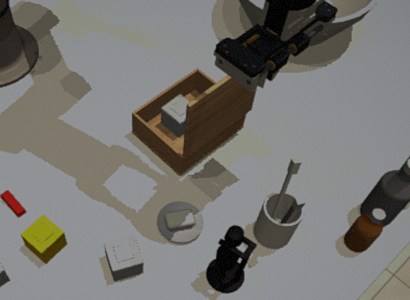

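The tin stands upright in the box at crop pixel (175,115), and the gripper is behind and above the lid at (250,50). I lower it and then sweep the lid over in an arc.

```bash
python3 -m inch '[[-0.006,0,0.04,0,0],[-0.006,0,0.078,0,0],[-0.006,0,0.078,0,0],[-0.006,0,0.078,0,0]]'|sed -n '1,5p'
python3 -m inch '[[-0.03,0,0,0,0],[-0.044,0,0,0,0],[-0.06,0,0.001,0,0],[-0.076,0,0.002,0,0],[-0.091,0,0.006,0,0],[-0.106,0,0.0115,0,0]]'
```

```text
time: 11.78
tool_pos: [609.6, 173.0, 368.5]
tcp_rot: [3.141, 0.003, 0.0]
contact_force: [0.2, 0.5, 1.6]
grip_width: 0.5
time: 12.28
tool_pos: [505.1, 173.3, 361.9]
tcp_rot: [-3.139, -0.01, -0.0]
contact_force: [2.9, 1.0, 1.4]
grip_width: 0.4
finger_force: 1.2
```

```bash
python3 -m inch '[[-0.013,0,0.011,0,0],[-0.026,0,0.02,0,0],[-0.037,0,0.031,0,0],[-0.047,0,0.043,0,0],[-0.055,0,0.057,0,0],[-0.061,0,0.071,0,0]]'|sed -n '1,5p'
python3 - <<'E'
from h import *
go(438,173,253,0)
E
```

```text
time: 12.78
tool_pos: [444.3, 173.4, 289.6]
tcp_rot: [-3.14, -0.007, 0.0]
contact_force: [0.5, 0.4, 2.6]
grip_width: -0.0
shift [-0.0063  0.0004  0.0366] spin 0.0 rows 0.8911782021527056 0.002125423142114613
```

```bash
python3 -m inch '[[-0.004,0,0.01,0,0],[-0.006,0,0.02,0,0],[-0.006,0,0.026,0,0],[-0.006,0,0.03,0,0],[-0.006,0,0.03,0,0]]'|sed -n '1,5p'
python3 -m inch '[[0,0,0.001,0,0],[0,0,0.002,0,0],[0,0,0.002,0,0]]'|sed -n '1,5p'
```

```text
time: 13.2
tool_pos: [438.6, 173.1, 257.3]
tcp_rot: [-3.141, -0.003, -0.0]
contact_force: [-0.1, -0.2, 0.9]
grip_width: 0.5
time: 13.45
tool_pos: [438.5, 172.9, 254.7]
tcp_rot: [-3.141, -0.002, -0.0]
contact_force: [0.2, 0.5, 1.7]
grip_width: 0.5
```

```bash
for i in 1 ; do python3 -m inch '[[0,0,0.001,0,0],[0,0,0.002,0,0],[0,0,0.002,0,0]]'|sed -n '1,4p'; done
python3 -m inch '[[0,0,0.001,0,0],[0,0,0.0015,0,0],[0,0,0.0015,0,0]]'|sed -n '1,4p'
```

```text
time: 13.7
tool_pos: [438.3, 172.9, 253.1]
tcp_rot: [-3.141, -0.002, -0.0]
contact_force: [-1.3, 1.1, 9.8]
time: 13.95
tool_pos: [438.3, 172.9, 252.9]
tcp_rot: [-3.141, -0.003, -0.0]
contact_force: [-5.7, -1.2, 24.4]
```

Stiff contact at 24 N with the tip at about 75 mm, so the lid is on the rim. I retreat and check.

```bash
python3 -m inch '[[0,0,-0.04,0,0],[0,0,-0.08,0,0],[0,0,-0.12,0,0],[0,0,-0.16,0,0],[0,0,-0.18,0,0],[0,0,-0.18,0,0],[0,0.04,-0.18,0,0],[0,0.08,-0.18,0,0]]'|sed -n '1,5p'
python3 -m inch '[[0,0.04,0,0,0],[0,0.08,0,0,0],[0,0.12,0,0,0],[0,0.16,0,0,0],[0,0.16,0,0,0]]'|sed -n '1,5p'
python3 - <<'E'
from h import *
s=capture("scene");t=capture("top")
im=[cv2.cvtColor(p["color"],cv2.COLOR_RGB2BGR) for p in(s,t)]
for th in(0,.1):
  for p in(s,t):print(th,[proj(p,[549-150*np.cos(th)+9*np.sin(th),173+w,75+150*np.sin(th)]).round(1).tolist() for w in(-95,95)])
cv2.imwrite("pics/v7.png",np.hstack([im[0][20:420,90:490],im[1][20:420,80:480]]))
print([(np.round(r,3),n) for r,n in tins([s,t],[(614,-134),(466,-334)])])
for x in("saucer","clip","jar"):
  for p in(s,t):
    for d in tip_of(p,x)[:1]:print(x,at(p,d["centre"],0)[:2].round())
E
```

```text
time: 14.62
tool_pos: [437.5, 93.2, 430.0]
tcp_rot: [3.141, 0.001, 0.005]
contact_force: [0.5, -0.4, 0.8]
grip_width: 0.7
time: 15.03
tool_pos: [437.7, -72.8, 429.5]
tcp_rot: [3.139, 0.002, -0.007]
contact_force: [0.7, -0.6, 0.2]
grip_width: 0.4
0 [[279.1, 111.3], [344.3, 64.7]]
0 [[216.9, 271.2], [137.0, 272.2]]
0.1 [[279.6, 106.8], [345.5, 59.9]]
0.1 [[216.0, 270.1], [134.9, 271.2]]
[(array([ 6.15486e+02, -1.34454e+02, -4.82000e-01,  3.51851e+02]), 2), (array([ 4.66124e+02, -3.34430e+02, -7.80000e-02,  1.60314e+02]), 2)]
saucer [627.   2.]
saucer [622.   6.]
clip [ 370. -204.]
clip [ 374. -206.]
jar [ 617. -356.]
jar [ 616. -355.]
```

View pics/v7.png

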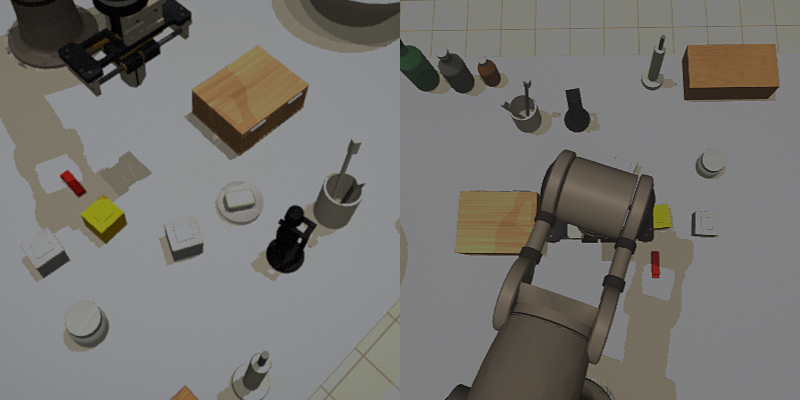

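The lid lies flat on the rim: its front corner is at (193,93), predicted (189,91) if shut. The light tins and bystanders are in place and the arm touches nothing, so I hand in.

```bash
python3 -c "
from plant import *
print(close_job())"
```

```text
the job is handed in; nothing more can be done
None
```

The full tin, the one at about (472, -94), is upright in the wash box with the lid shut. The one light tin I lifted is back in its place; I left the third unlifted once the full tin was clear. The job is handed in at about 15 s.

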